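Slide a spacer ring along the rail into the corner pocket of a gauging nest

TASK

With the fingertips, push the larger of the two spacer rings lying on the gauging plate across to the long rail, then slide it along the rail into the corner pocket until it rests against the end stop. Only push it: do not lift, tip or carry it. Leave the smaller ring, the black sleeve and the jar where they are, and finish with the arm clear.

Things in the scene. Friction and masses are not known exactly. Their poses are not given: they have to be found in the camera images.
- nest: gauging plate fixed to the bench right of the press, dark steel, 130 (x) x 200 (y) x 10 mm, origin at the centre of its underside, z up. Its x axis points away from the robot, y to the robot's left, within 0.15 rad. On it are aluminium bars 12 mm high (tops at z = 22 mm): rail along the whole far edge, inner face x = +47 mm; end stop across the left (+y) end, inner face y = +88 mm; a short lip
- lip (a point): top middle of the short lip, at (0, 76, 22) mm in the plate's frame: a bar parallel to the rail from x = -6 to 6 and y = 64 to 88 mm, with a pointed lead-in to y = 58 at x = 0. Rail, end stop and lip enclose the corner pocket, 41 mm wide, open towards -y
- pocket (a point): point on the plate's top, at (28, 69, 10) mm in the plate's frame, where the centre of the larger ring's underside is when the ring touches rail and end stop. Beware of the tall fixed press left of the plate, straight ahead of the robot (x 0.21 to 0.46, y -0.16 to 0.23, up to z 0.72 m): pass it with the arm drawn in to 0.17 m from the base axis, and keep the elbow clear of it
- spacer: the larger spacer ring, bright ground steel, 38 mm outside diameter, 14 mm high, about 60 g, loose, lying flat on the plate about 80 mm short of the rail face. Origin at the centre of its underside, z up. Push it on its outside wall; treat its bore as solid
- small_spacer: the smaller spacer ring, bright ground steel, 28 mm outside diameter, 10 mm high, loose, lying flat on the plate at the other of two spots 50 mm apart along the plate's y; to be left alone. Origin at the centre of its underside
- sleeve: a black turned sleeve, 35 mm diameter, 64 mm tall, standing on the bench right of the plate, the farther of two things there; to be left alone. Origin at the centre of its underside
- jar: a small brown jar with a ribbed yellow screw cap, 38 mm diameter, 53 mm tall, standing on the bench right of the plate, the nearer of two things there; to be left alone. Origin at the centre of its underside
There are look-alikes about, which are no part of the job. What is shaped like the spacer but yellow is not meant.

How it is judged (in metres and radians):
On the way:
1. the larger ring has been pushed against the rail (within 3 mm) while still short of the pocket (x of spacer in the frame of nest above 0.025 m and y of spacer in the frame of nest below 0.046 m), for 0.1 s.
At the end, for the whole second after the job is handed in: the larger ring lies flat and still on the plate inside the corner pocket, between rail and lip, within 3 mm of touching the end stop; the smaller ring, the sleeve and the jar are within 12 mm of where they were (y of spacer in the frame of nest between 0.066 and 0.0715 m and x of spacer in the frame of nest between 0.0235 and 0.0305 m and z of spacer in the frame of nest between 0.008 and 0.012 m and angle between spacer's own z axis and vertical below 0.06 rad and linear speed of spacer below 0.01 m/s and distance of each of small_spacer, sleeve, jar from where it was at the start of the episode below 0.012 m).
It fails at once if the larger ring is lifted off the plate (more than 5 mm) (z of spacer in the frame of nest above 0.015 m).
It fails at once if the larger ring is tipped (more than about 17 degrees) (angle between spacer's own z axis and vertical above 0.3 rad).
It fails at once if the larger ring travels the last stretch to the pocket more than 6 mm away from the rail (y of spacer in the frame of nest above 0.042 m and x of spacer in the frame of nest below 0.022 m).
It fails at once if the smaller ring, the sleeve or the jar is disturbed (moved more than 12 mm) (distance of any of small_spacer, sleeve, jar from where it was at the start of the episode above 0.012 m).
It also fails if it takes over 48 s, if anything falls off the work surface, if the arm or the gripper's body presses on something with over 40 N, if the wrist force passes 120 N, or if a joint passes its speed limit or range.

ROBOT

A 7-joint arm with a two-finger parallel gripper is mounted at the origin on a cart in front of the work surface, level with it; the furniture and walls round the work are solid. World frame = base frame: x ahead of the robot, y to its left, z up, the work surface at z = 0. Lengths are in m, angles in degrees, forces in N, time in s.
With the tool pointing down it reaches from about 0.425 to 0.925 m from the base axis. Payload 6.8 kg.
Tool frame: the origin (TCP) lies at the very end of the fingers, on their centre line; the grasp point (between the pads) lies 19 mm behind it (grip_point_offset is the distance from the TCP to the grasp point, in m); y points along the fingers, z is the direction in which the jaws open and shut, and the axes are right-handed (so a half turn about y gives the same grasp; the last joint's range is limited). The gripper opens to 88 mm and grips with 3 to 60 N. Pads are 20 mm wide; open, the fingers measure 115 mm over their backs; the gripper's body (75 mm by 178 mm) begins 61 mm behind the grasp point.
Start: joints at [66.228, 27.33, 1.283, 89.118, -0.659, 63.558, -4.761], TCP at [0.204, -0.643, 0.223] pointing down, gripper open.
Joint ranges: [-169.35, 169.35], [-19.33, 120.38], [-80.79, 83.38], [13.8, 139.57], [-78.32, 258.32], [9.67, 109.79], [-169.56, 169.56]. Speed limits (degrees/s): [136.94, 136.94, 180, 180, 180, 180, 180].

INTERFACE

Orientations are given as [roll, pitch, yaw] about the fixed x, y, z axes, in that order (R = Rz(yaw) Ry(pitch) Rx(roll)).
In Python, from bench import * gives the robot as it stands.
- The arm moves only by the tool play_rows, never from a script. Its argument "deltas" is a list of rows, each a list of 7 numbers: the shift along the tool's x, y, z in units of 25 mm (1.0 is 25 mm), then the turn, a rotation vector about the tool's x, y, z in degrees, then the finger opening in mm, from 0 to 87.8. A call has exactly 10 rows; each row is the pose to reach, as a shift and turn from the pose commanded when the call began, along the tool's axes at that moment; what a row does not reach only later rows make up. A row lasts 1/12 s, in which the tool goes at most 41.7 mm and 7.16 degrees, less where a joint would pass 70% of its speed; a pose out of reach is approached as far as the arm can. A call with a gripper value outside its range is refused whole. The fingers move at their own pace and stop on an object; the grip force is fixed at half the most. Time passes only in rows, so rows that repeat a pose let the fingers close, or fill a call up. It gives the time, the measured TCP pose, the force and the opening at its end, in the units of the state.
- sense(): the state, without advancing time (a new reading comes with each control period).
- read_camera(name): name is "side" or "top" or "wrist"; returns a dict with "img" (384x512x3 uint8, red, green, blue), "z_map" (384x512 float32, m along the optical axis (not along the pixel's ray), 0 where there is no reading), "fx", "fy", "cx", "cy" (pixels), "eye" and "attitude" of the camera in the world. Camera axes: x right, y down, z forward; pixel columns grow to the right and rows downward; lengths in m; the calibration is good to about 2 mm. A picture is of the moment at which its call begins.
- close_job(): hands the job in, once; it reports no verdict.
The state is a dict: "clock": time; "joints": joint angles; "joint_vel": joint speeds; "joint_efforts": joint torques, N m; "eef_pos": TCP position; "eef_rot": TCP orientation; "ft_force": force on the tool from outside, world axes, zero at the start; "ft_torque": the same for the moment, N m; "grip_width": finger opening in m.
Only numpy, scipy, OpenCV 4.12 (cv2) and the standard library are available. Lean on these libraries where they do the work, as an engineer would, in place of code of your own. Each camera call takes 0.05 s, during which the arm holds its last target.

## Working session

There is one attempt and no reset: what is moved stays moved. The work goes in short steps, Python scripts to look and compute and a tool call to move; the robot and the scene stay as the last step left them, time stands still between calls to the robot, and variables do not carry over. Pictures are saved under pics/ and viewed, and the job is handed in when it is done.

Besides the shell and the picture viewer there is one more tool, called as name(argument=value, ...), one argument or row to a line, values as JSON. play_rows: Moves the arm, as the interface text tells. Its arguments: {"type":"object","properties":{"deltas":{"type":"array"}},"required":["deltas"]}

```bash
mkdir -p pics; ls
python3 - <<'E'
from bench import *
import cv2,pickle
s=sense();print(s)
for n in("top","side","wrist"):
    d=read_camera(n);pickle.dump(d,open(f"pics/{n}0.pkl","wb"));cv2.imwrite(f"pics/{n}0.png",d["img"][:,:,::-1])
    print(n,{k:d[k] for k in("fx","fy","cx","cy","eye","attitude")})
E
```

```text
pics
{'clock': 0.0, 'joints': array([66.22740433, 27.37651829,  1.28094786, 89.17726784, -0.65648065,
       63.55976247, -4.7623304 ]), 'joint_vel': array([ 0.02208708,  0.18597491, -0.03559852,  0.02071195,  0.00274511,
        0.05059121,  0.03106204]), 'joint_efforts': array([ 6.71112412e-04, -5.82849455e+01,  1.53401725e+00, -2.72611159e+01,
       -5.44442714e-02,  1.69409282e-02,  2.04155494e-04]), 'eef_pos': array([ 0.20364132, -0.64291014,  0.22168133]), 'eef_rot': array([-9.01056797e+01, -1.05303125e-02, -1.62420660e+02]), 'ft_force': array([-0.40184231,  0.67137101, -0.15421624]), 'ft_torque': array([ 0.01002416,  0.00523973, -0.01272922]), 'grip_width': 0.0880704552601626}
top {'fx': 441.6841203865448, 'fy': 441.6841203865448, 'cx': 253.56679202202028, 'cy': 184.70279104888107, 'eye': array([ 0.31320443, -0.44463363,  0.89955544]), 'attitude': array([-167.44108439,   -0.28027914,  -83.74730561])}
side {'fx': 494.3485482160016, 'fy': 494.3485482160016, 'cx': 249.5880540194534, 'cy': 193.36996994351142, 'eye': array([0.44839908, 0.35571864, 0.48867458]), 'attitude': array([-118.43443478,    1.19448186, -176.82279924])}
wrist {'fx': 326.46980307300646, 'fy': 326.46980307300646, 'cx': 254.0865924418396, 'cy': 195.33666357539695, 'eye': array([ 0.27250255, -0.62066136,  0.38578252]), 'attitude': array([ 1.64300902e+02,  1.49302616e-01, -7.24657086e+01])}
```

View pics/top0.png

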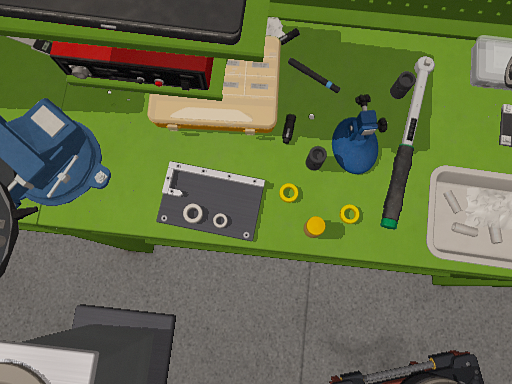

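View pics/side0.png

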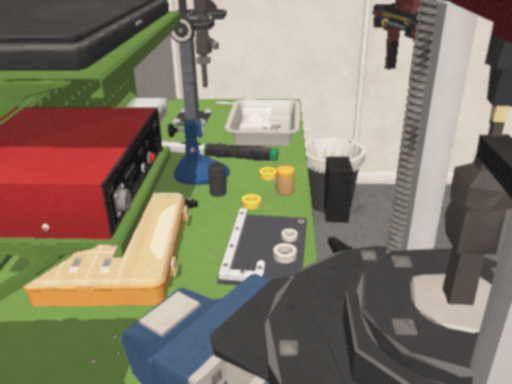

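View pics/wrist0.png

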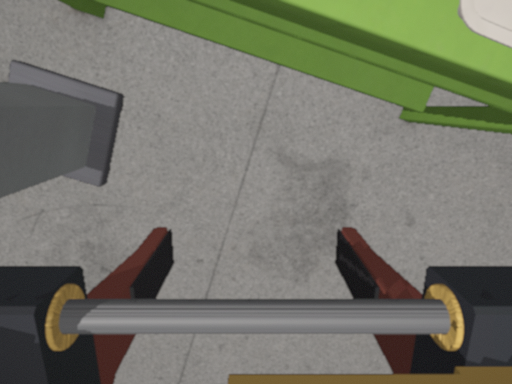

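Top view: the larger bright ring is at about (192,213) and the smaller at (220,220). The yellow look-alikes are at (289,193) and (350,214), the sleeve is at (316,158) and the jar at (315,227). Next I'll measure them and check a close crop.

```bash
cat > h.py <<'E'
import numpy as np,cv2,pickle
from scipy.spatial.transform import Rotation as R
def rot(a): return R.from_euler('xyz',a,degrees=True).as_matrix()
def cast(d,uv,z):
    uv=np.atleast_2d(np.asarray(uv,float))
    r=np.c_[(uv[:,0]-d["cx"])/d["fx"],(uv[:,1]-d["cy"])/d["fy"],np.ones(len(uv))]@rot(d["attitude"]).T
    return d["eye"]+r*((z-d["eye"][2])/r[:,2])[:,None]
def proj(d,P):
    p=(np.atleast_2d(P)-d["eye"])@rot(d["attitude"])
    return np.c_[p[:,0]/p[:,2]*d["fx"]+d["cx"],p[:,1]/p[:,2]*d["fy"]+d["cy"]]
E
python3 - <<'E'
from h import *
d=pickle.load(open("pics/top0.pkl","rb"));im=d["img"]
c=im[150:250,150:280];cv2.imwrite("pics/crop0.png",cv2.resize(c,None,fx=6,fy=6,interpolation=cv2.INTER_CUBIC)[:,:,::-1])
g=c.min(2);m=(g>130).astype(np.uint8)
n,l,s,ce=cv2.connectedComponentsWithStats(m)
for i in range(1,n):
    if s[i,4]>8: print(s[i]+[150,150,0,0,0],ce[i]+150)
d2=pickle.load(open("pics/side0.pkl","rb"))
c=d2["img"][190:300,200:330];cv2.imwrite("pics/crop1.png",cv2.resize(c,None,fx=5,fy=5,interpolation=cv2.INTER_CUBIC)[:,:,::-1])
# plate dark blob
f=im.astype(int);dk=((abs(f[:,:,0]-f[:,:,1])<25)&(abs(f[:,:,2]-f[:,:,1])<30))[150:250,150:280].astype(np.uint8)
n,l,s,ce=cv2.connectedComponentsWithStats(dk);i=1+s[1:,4].argmax()
cn=max(cv2.findContours((l==i).astype(np.uint8),0,1)[0],key=cv2.contourArea)
r=cv2.minAreaRect(cn);b=cv2.boxPoints(r)+150;print(b,cast(d,b,0.01))
E
```

```text
[162 161 103  35 891] [204.78226712 176.28619529]
[183 204  19  18 168] [192.07738095 212.60714286]
[213 213  14  14  92] [219.63043478 219.94565217]
[161 215   6   6  23] [163.47826087 217.7826087 ]
[243 232   6   6  22] [245.72727273 234.5       ]
[[155.46153 221.6923 ]
 [167.76923 160.15384]
 [264.5     179.5    ]
 [252.1923  241.03845]] [[ 0.4126129  -0.23842285  0.01      ]
 [ 0.54315589 -0.2436647   0.01      ]
 [ 0.52412312 -0.44865927  0.01      ]
 [ 0.39525641 -0.43724691  0.01      ]]
```

View pics/crop0.png

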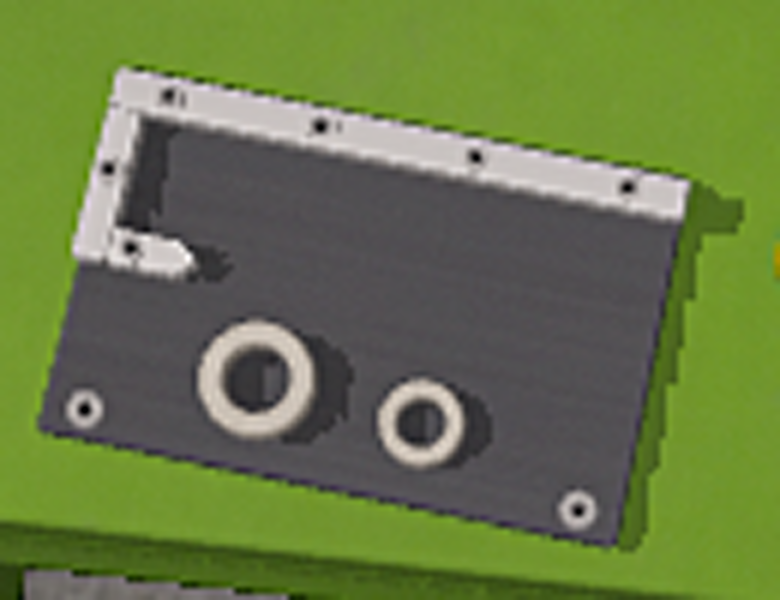

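View pics/crop1.png

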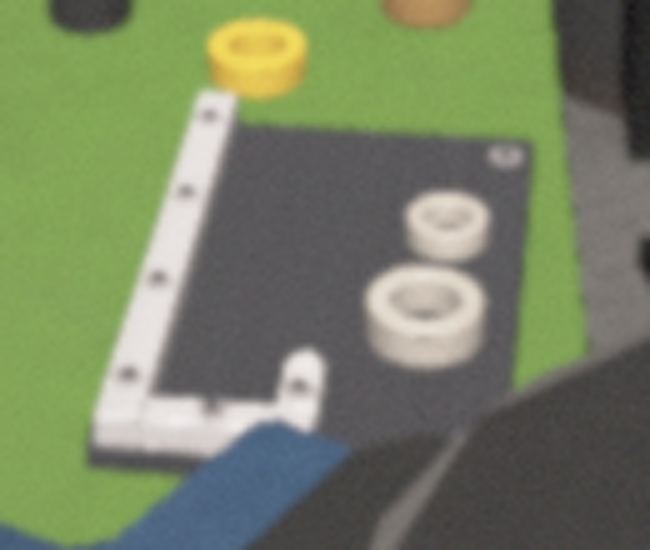

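Crop: the larger ring is at crop (256,380) and the smaller at (420,422), both bright steel. The rail is along the top, with the stop and pointed lip at upper left. I'll fit the plate frame from the known points.

```bash
cat >> h.py <<'E'
def fit(model,meas):
    a=model[:,:2];b=meas[:,:2];am=a.mean(0);bm=b.mean(0)
    th=np.arctan2(np.sum((a-am)[:,0]*(b-bm)[:,1]-(a-am)[:,1]*(b-bm)[:,0]),np.sum((a-am)*(b-bm)))
    Q=np.array([[np.cos(th),-np.sin(th)],[np.sin(th),np.cos(th)]]);t=bm-Q@am
    return th,Q,t,(a@Q.T+t-b)*1e3
E
python3 - <<'E'
from h import *
d=pickle.load(open("pics/top0.pkl","rb"))
pts=[((118,66),.065,.1,.022),((692,181),.065,-.1,.022),((684,222),.047,-.1,.022),((197,262),0,.058,.022),((615,547),-.065,-.1,.01),((38,430),-.065,.1,.01)]
mo=np.array([p[1:3] for p in pts]);me=np.array([cast(d,150+(np.array(p[0])+.5)/6-.5,p[3])[0] for p in pts])
th,Q,t,res=fit(mo,me);print(np.degrees(th),t,res.round(1))
def pl(w): return (np.asarray(w)[:,:2]-t)@Q
im=d["img"]
g=im.min(2)
for nm,(x0,y0,x1,y1),z in(("L",(178,198,206,228),.024),("S",(208,208,232,232),.020)):
    m=(g[y0:y1,x0:x1]>110).astype(np.uint8)
    c=max(cv2.findContours(m,0,1)[0],key=cv2.contourArea);(u,v),r=cv2.minEnclosingCircle(c);u2,v2=cv2.fitEllipse(c)[0]
    for uv in((u+x0,v+y0),(u2+x0,v2+y0)):
        w=cast(d,uv,z);print(nm,uv,r,r*2*(.9-z)/441,w[0],pl(w)*1e3)
for nm,uv,z in(("sleeve",(318,152),.064),("jar",(315,224),.053)):
    w=cast(d,uv,z);print(nm,w[0],pl(w)*1e3)
np.savez("nest.npz",th=th,Q=Q,t=t)
E
```

```text
-5.242140653329066 [ 0.46794303 -0.34394883] [[ 2.3 -0.8]
 [ 2.7  0. ]
 [-0.7  0.5]
 [-1.3  0.1]
 [-1.7 -0.6]
 [-1.3  0.8]]
L (192.05882358551025, 212.58823490142822) 9.634416580200195 0.038275505325421184 [ 0.43718534 -0.31151911  0.024     ] [[-33.59197896  29.48390947]]
L (192.14150619506836, 212.6917266845703) 9.634416580200195 0.038275505325421184 [ 0.43699617 -0.31171255  0.024     ] [[-33.76268822  29.27398875]]
S (219.5, 220.0) 7.159010887145996 0.02857110920947155 [ 0.42891307 -0.36761335  0.02      ] [[-36.70460025 -27.13150933]]
S (219.5744342803955, 219.95342540740967) 7.159010887145996 0.02857110920947155 [ 0.42902262 -0.36774975  0.02      ] [[-36.58304517 -27.25733177]]
sleeve [ 0.57834338 -0.54752718  0.064     ] [[ 128.53853807 -192.64014736]]
jar [ 0.43703359 -0.55431238  0.053     ] [[ -11.56028422 -212.30774331]]
```

Run:
```python
import bench; print([n for n in dir(bench) if not n.startswith('_')])
from h import *
d=pickle.load(open("pics/top0.pkl","rb"));s=pickle.load(open("pics/side0.pkl","rb"))
def W(d,u,v):
    z=d["z_map"][v,u];p=np.array([(u-d["cx"])/d["fx"]*z,(v-d["cy"])/d["fy"]*z,z]);return (d["eye"]+rot(d["attitude"])@p).round(3)
for u,v in((205,170),(192,205),(220,80),(235,40),(100,180),(70,140),(50,120),(10,180),(20,215),(5,270),(60,340),(120,330),(20,365),(160,105),(316,152),(315,224),(355,140)): print("top",u,v,W(d,u,v))
for u,v in((170,350),(230,300),(260,340),(350,270),(300,300),(360,200),(420,200),(460,300),(490,160),(400,30),(450,220),(500,60)): print("side",u,v,W(s,u,v))
# all depth points in the press box, highest by cell
H=[]
for c in(d,s):
    v,u=np.mgrid[0:384,0:512];z=c["z_map"];k=z>0
    P=np.c_[((u-c["cx"])/c["fx"]*z)[k],((v-c["cy"])/c["fy"]*z)[k],z[k]]@rot(c["attitude"]).T+c["eye"]
    H.append(P)
P=np.vstack(H)
for x0 in np.arange(.15,.7,.05):
    print(round(x0,2),[ (lambda q: round(float(q.max()),2) if len(q) else None)(P[(P[:,0]>=x0)&(P[:,0]<x0+.05)&(P[:,1]>=y0)&(P[:,1]<y0+.05)][:,2]) for y0 in np.arange(-.6,.25,.05)])
```

```text
['IKError', 'close_job', 'grip_point_offset', 'read_camera', 'sense']
top 205 170 [ 0.527 -0.326  0.026]
top 192 205 [ 0.452 -0.309  0.025]
top 220 80 [ 0.651 -0.352  0.187]
top 235 40 [ 0.609 -0.391  0.395]
top 100 180 [ 0.483 -0.116  0.022]
top 70 140 [ 0.537 -0.078  0.107]
top 50 120 [ 0.564 -0.044  0.129]
top 10 180 [ 0.435 -0.03   0.187]
top 20 215 [ 0.378 -0.067  0.201]
top 5 270 [ 0.259  0.509 -0.846]
top 60 340 [ 0.111  0.044 -0.337]
top 120 330 [ 0.112 -0.022 -0.661]
top 20 365 [ 0.115 -0.025  0.005]
top 160 105 [ 0.647 -0.22   0.051]
top 316 152 [ 0.581 -0.545  0.053]
top 315 224 [ 0.437 -0.554  0.055]
top 355 140 [ 0.618 -0.623  0.046]
side 170 350 [0.542 0.044 0.163]
side 230 300 [ 0.496 -0.022  0.163]
side 260 340 [0.463 0.051 0.184]
side 350 270 [ 0.382 -0.019  0.205]
side 300 300 [0.429 0.025 0.206]
side 360 200 [-1.000e-03 -2.057e+00 -8.560e-01]
side 420 200 [ 0.33  -0.013  0.284]
side 460 300 [0.327 0.093 0.267]
side 490 160 [0.334 0.105 0.375]
side 400 30 [ 0.208 -0.689  0.298]
side 450 220 [0.341 0.085 0.324]
side 500 60 [0.335 0.091 0.425]
0.15 [0.34, -0.84, -0.84
[... 505 characters left out ...]
1, 0.01, 0.01, 0.21, 0.32, 0.27, 0.26, 0.46, 0.45, -0.83]
0.4 [0.06, 0.06, 0.01, 0.02, 0.02, 0.03, 0.03, 0.02, 0.01, 0.01, 0.17, 0.32, 0.21, 0.21, 0.21, -0.85, -0.68]
0.45 [0.06, 0.05, 0.02, 0.02, 0.02, 0.03, 0.03, 0.03, 0.0, 0.03, 0.17, 0.19, 0.21, 0.21, 0.2, None, None]
0.5 [0.01, 0.02, 0.02, 0.03, 0.03, 0.03, 0.03, 0.03, 0.01, 0.02, 0.15, 0.17, 0.19, 0.19, None, None, None]
0.55 [0.07, 0.07, 0.01, 0.38, 0.38, 0.38, 0.38, 0.38, 0.38, 0.38, 0.38, 0.14, 0.16, 0.16, 0.0, None, None]
0.6 [0.04, 0.01, 0.05, 0.38, 0.42, 0.42, 0.42, 0.42, 0.42, 0.42, 0.41, 0.13, 0.02, 0.01, 0.01, None, None]
0.65 [0.11, 0.01, 0.05, 0.38, 0.42, 0.26, 0.41, 0.41, 0.41, 0.41, 0.41, 0.01, 0.01, 0.01, 0.01, 0.0, None]
```

Run:
```python
from h import *
P=[]
for n in("top","side"):
    c=pickle.load(open(f"pics/{n}0.pkl","rb"))
    v,u=np.mgrid[0:384,0:512];z=c["z_map"];k=z>0
    P.append(np.c_[((u-c["cx"])/c["fx"]*z)[k],((v-c["cy"])/c["fy"]*z)[k],z[k]]@rot(c["attitude"]).T+c["eye"])
P=np.vstack(P)
for y0 in np.arange(-.5,-.1,.05):
    q=P[(P[:,2]>.25)&(P[:,1]>y0)&(P[:,1]<y0+.05)&(P[:,0]>.4)]
    if len(q):print(round(y0,2),q[:,0].min().round(3),q[q[:,0].argmin()].round(3))
# refit plate w/o far edge x
d=pickle.load(open("pics/top0.pkl","rb"))
for xo in(.059,.061,.065):
    pts=[((118,66),xo,.1,.022),((692,181),xo,-.1,.022),((684,222),.047,-.1,.022),((134,112),.047,.088,.022),((197,262),0,.058,.022),((615,547),-.065,-.1,.01),((38,430),-.065,.1,.01)]
    mo=np.array([p[1:3] for p in pts]);me=np.array([cast(d,150+(np.array(p[0])+.5)/6-.5,p[3])[0] for p in pts])
    th,Q,t,res=fit(mo,me);print(xo,np.degrees(th),t,res.round(1).tolist(),((np.array([.4371,-.3116])-t)@Q*1e3).round(1),((np.array([.4290,-.3677])-t)@Q*1e3).round(1))
    if xo==.061: np.savez("nest.npz",th=th,Q=Q,t=t)
```

```text
-0.5 0.914 [ 0.914 -0.456  0.265]
-0.45 0.599 [ 0.599 -0.419  0.367]
-0.4 0.599 [ 0.599 -0.373  0.366]
-0.35 0.599 [ 0.599 -0.33   0.368]
-0.3 0.598 [ 0.598 -0.274  0.378]
-0.25 0.599 [ 0.599 -0.212  0.37 ]
-0.2 0.599 [ 0.599 -0.174  0.373]
-0.15 0.599 [ 0.599 -0.144  0.375]
0.059 -5.1544609134364086 [ 0.46982483 -0.3436682 ] [[-1.9, 0.2], [-1.2, 0.9], [1.3, 0.8], [0.6, -2.8], [0.5, 0.4], [0.3, -0.5], [0.5, 1.0]] [-35.5  29. ] [-38.5 -27.6]
0.061 -5.174395912919361 [ 0.46925382 -0.3436124 ] [[-0.5, 0.0], [0.1, 0.8], [0.7, 0.8], [0.0, -2.8], [-0.0, 0.5], [-0.3, -0.4], [-0.1, 1.0]] [-34.9  29. ] [-37.9 -27.6]
0.065 -5.21397575233451 [ 0.46811193 -0.34349968] [[2.4, -0.3], [2.9, 0.5], [-0.5, 0.9], [-1.0, -2.7], [-1.1, 0.6], [-1.5, -0.2], [-1.1, 1.2]] [-33.8  28.9] [-36.8 -27.7]
```

```bash
cat >> h.py <<'E'
N=np.load("nest.npz");Q,t,th=N["Q"],N["t"],float(N["th"])
def goal(s,px,py,z,yawoff=0):
    "plate mm -> shift units/turn in current tool frame"
    w=np.r_[Q@np.array([px,py])/1e3+t,z]
    R0=R.from_euler('xyz',s["eef_rot"],degrees=True)
    R1=R.from_euler('xyz',[-90,0,180+np.degrees(th)+yawoff],degrees=True)
    return w,R0.inv().apply(w-s["eef_pos"])/.025,(R0.inv()*R1).as_rotvec(degrees=True)
def where(s):
    p=(s["eef_pos"][:2]-t)@Q*1e3
    return p.round(1),(s["eef_pos"][2]*1e3).round(1),s["eef_rot"].round(1),s["ft_force"].round(1),s["grip_width"],s["clock"],s["joints"].round(1)
E
python3 - <<'E'
from h import *;from bench import *
s=sense();print(where(s))
for g in((-75,27,.2),(-75,27,.016)): 
    for a in goal(s,*g):print(a.round(3))
E
```

```text
(array([-237.5, -322.2]), np.float64(221.9), array([ -90.1,   -0. , -162.4]), array([-0.2,  0.1, -0.6]), 0.08763887379192961, 0.15, array([66.2, 27.4,  1.3, 89.2, -0.7, 63.6, -4.8]))
[ 0.397 -0.31   0.2  ]
[-11.395   0.89  -10.365]
[ 0.076 22.756  0.023]
[ 0.397 -0.31   0.016]
[-11.396   8.25  -10.354]
[ 0.076 22.756  0.023]
```

play_rows(
  deltas=[
    [-0.4,0,-0.35,0,0.5,0,60],
    [-1.1,0,-1,0,2,0,40],
    [-2,0,-1.8,0,4,0,20],
    [-3,0,-2.7,0,6,0,16],
    [-4,0,-3.6,0,8,0,16],
    [-5,0,-4.5,0,10,0,16],
    [-6,0,-5.4,0,12,0,16],
    [-6.8,0.2,-6.2,0,14,0,16],
    [-7.5,0.3,-6.8,0,15,0,16],
    [-8,0.4,-7.2,0,16,0,16],
  ],
)

```text
clock: 0.98
eef_pos: [0.3414, -0.4088, 0.2124]
eef_rot: [-90.1, 0.0, -178.3]
ft_force: [-1.0, 0.1, 0.1]
grip_width: 0.0243
```

Run:
```python
from h import *;from bench import *
s=sense();print(where(s))
for g in((-75,27,.2),(-75,27,.06),(-75,27,.016)): 
    for a in goal(s,*g):print(a.round(3))
```

```text
(array([-121.4,  -76.4]), np.float64(212.4), array([ -90.1,    0. , -178.3]), array([-1. ,  0.1,  0.1]), 0.024253889332806214, 0.9833, array([ 45. ,  14.7,  -1.9, 109.1,   0.5,  56.2, -45.4]))
[ 0.397 -0.31   0.2  ]
[-2.338  0.501 -3.886]
[0.053 6.856 0.   ]
[ 0.397 -0.31   0.06 ]
[-2.338  6.101 -3.881]
[0.053 6.856 0.   ]
[ 0.397 -0.31   0.016]
[-2.338  7.861 -3.879]
[0.053 6.856 0.   ]
```

play_rows(
  deltas=[
    [-0.3,0.1,-0.6,0,1,0,16],
    [-0.8,0.2,-1.3,0,2.5,0,16],
    [-1.3,0.4,-2.1,0,4,0,16],
    [-1.7,0.6,-2.8,0,5,0,16],
    [-2.05,1,-3.4,0,6,0,16],
    [-2.25,1.8,-3.75,0,6.8,0,16],
    [-2.34,2.8,-3.88,0,6.9,0,16],
    [-2.34,3.8,-3.88,0,6.9,0,16],
    [-2.34,4.6,-3.88,0,6.9,0,16],
    [-2.34,5,-3.88,0,6.9,0,16],
  ],
)

```text
clock: 1.82
eef_pos: [0.3947, -0.3119, 0.0853]
eef_rot: [-90.1, -0.2, 174.7]
ft_force: [-0.7, 0.3, 0.2]
grip_width: 0.016
```

Run:
```python
from h import *;from bench import *
d=read_camera("top");w=read_camera("wrist")
cv2.imwrite("pics/top1.png",cv2.resize(d["img"][130:260,120:300],None,fx=4,fy=4)[:,:,::-1]);cv2.imwrite("pics/wrist1.png",w["img"][:,:,::-1])
s=sense();print(where(s))
for g in((-75,27,.016),): 
    for a in goal(s,*g):print(a.round(3))
```

```text
(array([-77. ,  24.6]), np.float64(86.2), array([-90.1,  -0.2, 174.7]), array([-0.5, -0.8, -0.4]), 0.01599155143821029, 1.9167, array([ 34.9,  22.2,  -4.4, 118.7,   2.6,  39.4, -66.6]))
[ 0.397 -0.31   0.016]
[-0.089  2.807 -0.092]
[ 0.097 -0.146  0.188]
```

View pics/top1.png

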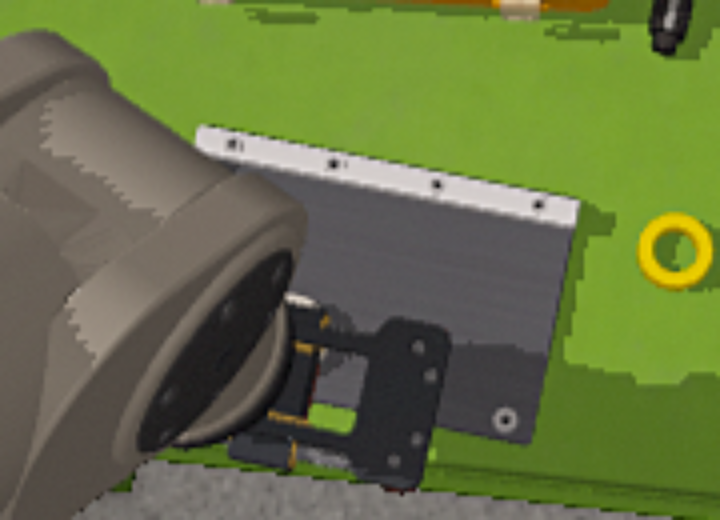

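View pics/wrist1.png

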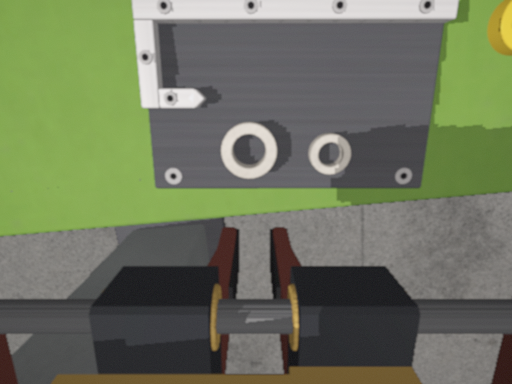

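Wrist view: larger ring at (249,151) and smaller at (330,153). The lip tip is at (204,98) and the rail runs across the top, with the fingers at x≈237 and 278 in the picture, in line with the ring. I'll cross-check the frame from this view.

```bash
cat >> h.py <<'E'
def pl(w): return ((np.atleast_2d(w)[:,:2]-t)@Q*1e3).round(1)
E
python3 - <<'E'
from h import *;from bench import *
d=read_camera("wrist")
for n,uv,z in(("L",(249,151),.024),("S",(330,154),.020),("tip",(204.5,98),.022),("inner corner",(159,20),.022),("rail inner R",(443,20),.022),("plate BL",(155,188),.01),("plate BR",(420,188),.01)):
    print(n,pl(cast(d,uv,z)))
E
```

```text
L [[-36.7  28.4]]
S [[-39.5 -28.7]]
tip [[-1.4 58. ]]
inner corner [[45.8 84.5]]
rail inner R [[ 45.1 -94.2]]
plate BL [[-66.6 100.3]]
plate BR [[ -67.2 -100.8]]
```

play_rows(
  deltas=[
    [0,0.2,0,0,0,0,16],
    [0,0.6,-0.05,0,0,0,16],
    [0,1,-0.1,0,0,0,16],
    [0,1.4,-0.13,0,0,0,16],
    [0,1.8,-0.13,0,0,0,16],
    [0,2.2,-0.13,0,0,0,16],
    [0,2.5,-0.13,0,0,0,16],
    [0,2.7,-0.13,0,0,0,16],
    [0,2.8,-0.13,0,0,0,16],
    [0,2.8,-0.13,0,0,0,16],
  ],
)

```text
clock: 2.8
eef_pos: [0.396, -0.3095, 0.017]
eef_rot: [-90.0, -0.1, 174.7]
ft_force: [-0.7, 0.3, -0.2]
grip_width: 0.0165
```

Run:
```python
from h import *;from bench import *
w=read_camera("wrist");cv2.imwrite("pics/wrist2.png",w["img"][:,:,::-1])
s=sense();print(where(s))
for g in((-55,26,.016),(12,19,.016)): 
    for a in goal(s,*g):print(a.round(3))
```

```text
(array([-75.7,  27.2]), np.float64(17.5), array([-90. ,  -0. , 174.7]), array([ 0.1, -0. ,  0.2]), 0.015850043715359214, 2.85, array([ 34.1,  28.9,  -3.9, 120.7,   3.7,  30.5, -67.9]))
[ 0.417 -0.313  0.016]
[-0.829  0.059  0.045]
[ 0.007 -0.152  0.013]
[ 0.483 -0.326  0.016]
[-3.51   0.059  0.318]
[ 0.007 -0.152  0.013]
```

View pics/wrist2.png

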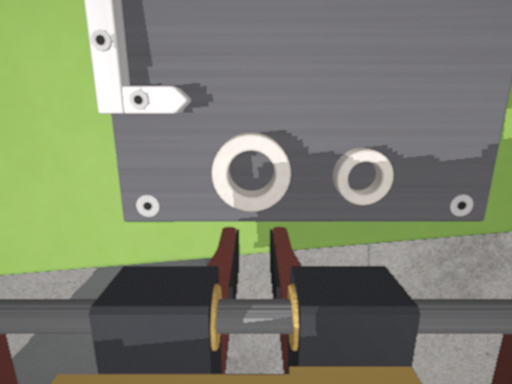

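Ring at (251,172) lies squarely ahead of the fingers. Now the first push, slowly.

play_rows(
  deltas=[
    [-0.2,0,0,0,0,0,16],
    [-0.4,0,0,0,0,0,16],
    [-0.6,0,0,0,0,0,16],
    [-0.8,0,0.02,0,0,0,16],
    [-1.0,0,0.05,0,0,0,16],
    [-1.2,0,0.08,0,0,0,16],
    [-1.4,0,0.11,0,0,0,16],
    [-1.6,0,0.14,0,0,0,16],
    [-1.75,0,0.17,0,0,0,16],
    [-1.8,0,0.18,0,0,0,16],
  ],
)

```text
clock: 3.68
eef_pos: [0.4416, -0.3185, 0.0177]
eef_rot: [-90.0, 0.0, 174.7]
ft_force: [-1.0, -0.2, 1.0]
grip_width: 0.016
```

Run:
```python
from h import *;from bench import *
w=read_camera("wrist");cv2.imwrite("pics/wrist3.png",w["img"][:,:,::-1])
s=sense();print(where(s))
g=(w["img"].min(2)>120)[120:240,190:330].astype(np.uint8)
c=max(cv2.findContours(g,0,1)[0],key=cv2.contourArea);(u,v),r=cv2.minEnclosingCircle(c);print(u+190,v+120,r,pl(cast(w,(u+190,v+120),.024)))
```

```text
(array([-30. ,  22.5]), np.float64(17.6), array([-90. ,   0. , 174.7]), array([-0. ,  0.5, -0.1]), 0.01599109906656005, 3.7333, array([ 32.2,  31.5,  -3.8, 115.3,   3.6,  33.3, -69.3]))
252.5 199.36363983154297 38.31008529663086 [[-4.1 23.5]]
```

View pics/wrist3.png

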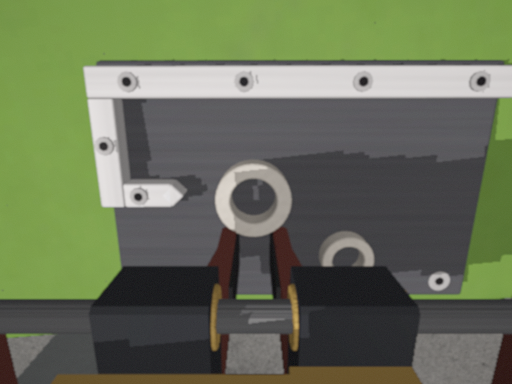

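Ring at (252,199), i.e. plate (−4,23), seated against both fingers. I'll continue to the rail.

play_rows(
  deltas=[
    [-0.15,0,0.02,0,0,0,16],
    [-0.35,0,0.04,0,0,0,16],
    [-0.55,0,0.06,0,0,0,16],
    [-0.75,0,0.08,0,0,0,16],
    [-0.9,0,0.1,0,0,0,16],
    [-1.0,0,0.1,0,0,0,16],
    [-1.1,0,0.1,0,0,0,16],
    [-1.18,0,0.1,0,0,0,16],
    [-1.24,0,0.1,0,0,0,16],
    [-1.24,0,0.1,0,0,0,16],
  ],
)

```text
clock: 4.57
eef_pos: [0.4716, -0.3237, 0.0177]
eef_rot: [-90.0, 0.0, 174.7]
ft_force: [-0.1, 0.5, -0.6]
grip_width: 0.0159
```

Run:
```python
from h import *;from bench import *
w=read_camera("wrist");cv2.imwrite("pics/wrist4.png",w["img"][:,:,::-1])
s=sense();print(where(s))
print("rail edge row?",[ (int(v),w["img"][v,210].tolist()) for v in range(135,170,3)])
```

```text
(array([ 0.5, 20. ]), np.float64(17.7), array([-90. ,   0. , 174.7]), array([-0.5,  0. ,  1.1]), 0.01566716333434155, 4.6167, array([ 31. ,  33.3,  -3.7, 111.5,   3.5,  35.3, -70.2]))
rail edge row? [(135, [212, 210, 208]), (138, [223, 220, 219]), (141, [221, 217, 216]), (144, [222, 219, 218]), (147, [226, 222, 222]), (150, [223, 220, 219]), (153, [222, 219, 218]), (156, [226, 222, 222]), (159, [223, 220, 219]), (162, [173, 170, 170]), (165, [93, 93, 96]), (168, [96, 95, 99])]
```

View pics/wrist4.png

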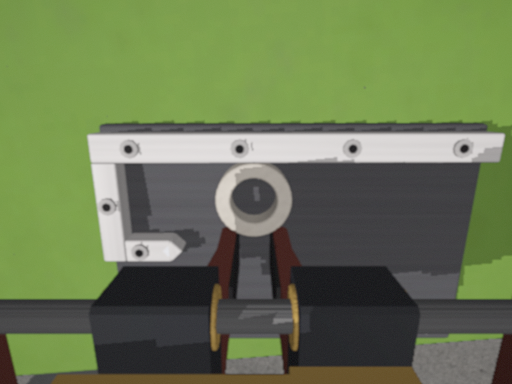

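Ring at (253,200), its upper edge at row 161 meeting the rail edge at row 162. A few more millimetres to confirm contact by force.

play_rows(
  deltas=[
    [-0.02,0,0,0,0,0,16],
    [-0.04,0,0,0,0,0,16],
    [-0.06,0,0,0,0,0,16],
    [-0.08,0,0,0,0,0,16],
    [-0.1,0,0,0,0,0,16],
    [-0.1,0,0,0,0,0,16],
    [-0.1,0,0,0,0,0,16],
    [-0.1,0,0,0,0,0,16],
    [-0.1,0,0,0,0,0,16],
    [-0.1,0,0,0,0,0,16],
  ],
)

```text
clock: 5.45
eef_pos: [0.4724, -0.3238, 0.0174]
eef_rot: [-90.0, -0.1, 174.6]
ft_force: [-5.6, 1.6, 3.5]
grip_width: 0.0161
```

Run:
```python
from h import *;from bench import *
s=sense();print(where(s))
```

```text
(array([ 1.4, 20. ]), np.float64(17.4), array([-9.000e+01, -1.000e-01,  1.746e+02]), array([-5.6,  1.6,  3.5]), 0.016103625720433612, 5.45, array([ 31. ,  33.4,  -3.6, 111.3,   3.5,  35.5, -70.2]))
```

Reaction force −5.6 N, so the ring is against the rail at y≈21. Next: back off, lift, close the fingers and move round to the −y side.

play_rows(
  deltas=[
    [0.2,0,0,0,0,0,16],
    [0.6,0,0,0,0,0,16],
    [0.9,0,0,0,0,0,16],
    [1.0,-0.5,0,0,0,0,16],
    [1.0,-1.2,0,0,0,0,16],
    [1.0,-2.0,0.2,0,0,0,16],
    [1.0,-2.4,0.8,0,3,0,8],
    [0.6,-2.4,1.4,0,7,0,0],
    [0,-2.4,1.9,0,11,0,0],
    [-0.3,-2.4,2.1,0,12,0,0],
  ],
)

```text
clock: 6.28
eef_pos: [0.4778, -0.3793, 0.0795]
eef_rot: [-89.9, 0.2, 162.4]
ft_force: [0.5, 1.0, -0.0]
grip_width: 0.0005
```

Run:
```python
from h import *;from bench import *
w=read_camera("wrist");cv2.imwrite("pics/wrist5.png",w["img"][:,:,::-1])
s=sense();print(where(s))
for g in((20,-33,.0175,-12),(20,37,.0175,-12)): 
    for a in goal(s,*g):print(a.round(3))
```

```text
(array([ 12.7, -34.5]), np.float64(79.0), array([-89.9,   0.2, 162.6]), array([ 1.1, -0.3,  1.1]), 0.000691409934918283, 6.3333, array([ 32.9,  30.7,  -0.6, 105. ,   0.4,  44.1, -75.3]))
[ 0.486 -0.378  0.018]
[-0.262  2.463 -0.122]
[-0.07 -0.26 -0.23]
[ 0.493 -0.309  0.018]
[ 0.333  2.457 -2.858]
[-0.07 -0.26 -0.23]
```

View pics/wrist5.png

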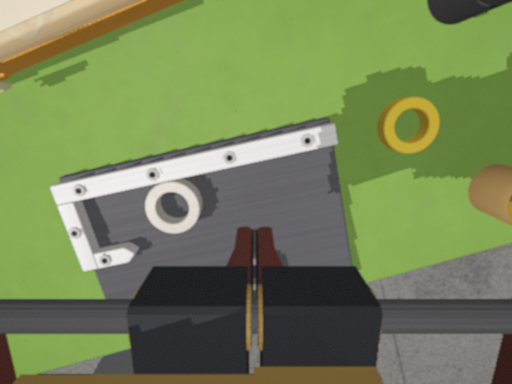

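Ring at (173,206) still rests against the rail, with the closed fingers behind it on the −y side. Descend.

play_rows(
  deltas=[
    [-0.1,0.3,-0.05,0,0,0,0],
    [-0.2,0.7,-0.1,0,0,0,0],
    [-0.26,1.1,-0.1,0,0,0,0],
    [-0.26,1.5,-0.1,0,0,0,0],
    [-0.26,1.9,-0.1,0,0,0,0],
    [-0.26,2.2,-0.1,0,0,0,0],
    [-0.26,2.4,-0.1,0,0,0,0],
    [-0.26,2.46,-0.1,0,0,0,0],
    [-0.26,2.46,-0.1,0,0,0,0],
    [-0.26,2.46,-0.1,0,0,0,0],
  ],
)

```text
clock: 7.17
eef_pos: [0.4835, -0.3767, 0.0164]
eef_rot: [-90.0, 0.0, 162.7]
ft_force: [-0.3, 0.6, 0.9]
grip_width: 0.0008
```

Run:
```python
from h import *;from bench import *
w=read_camera("wrist");cv2.imwrite("pics/wrist6.png",w["img"][:,:,::-1])
s=sense();print(where(s))
for g in((20,15,.0175,-12),(20,37,.0175,-12)): 
    for a in goal(s,*g):print(a.round(3))
```

```text
(array([ 17.3, -31.7]), np.float64(16.6), array([-90. ,   0. , 162.7]), array([-0. ,  0.4, -0.8]), 0.000629205835878142, 7.2167, array([ 32.6,  36.1,  -0.7, 105.9,   0.7,  37.9, -75.8]))
[ 0.491 -0.33   0.018]
[ 0.289 -0.036 -1.848]
[-0.016 -0.15  -0.048]
[ 0.493 -0.309  0.018]
[ 0.474 -0.037 -2.709]
[-0.016 -0.15  -0.048]
```

View pics/wrist6.png

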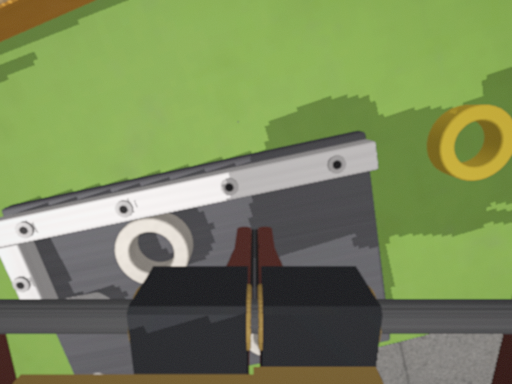

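play_rows(
  deltas=[
    [0.02,0,-0.2,0,0,0,0],
    [0.04,0,-0.4,0,0,0,0],
    [0.07,0,-0.6,0,0,0,0],
    [0.1,0,-0.8,0,0,0,0],
    [0.13,0,-1.0,0,0,0,0],
    [0.17,0,-1.2,0,0,0,0],
    [0.21,0,-1.4,0,0,0,0],
    [0.24,0,-1.55,0,0,0,0],
    [0.26,0,-1.65,0,0,0,0],
    [0.27,0,-1.7,0,0,0,0],
  ],
)

```text
clock: 8.05
eef_pos: [0.4892, -0.334, 0.0163]
eef_rot: [-90.0, -0.0, 162.7]
ft_force: [-2.7, -2.5, 1.8]
grip_width: 0.0004
```

Run:
```python
from h import *;from bench import *
w=read_camera("wrist");cv2.imwrite("pics/wrist7.png",w["img"][:,:,::-1])
d=read_camera("side");cv2.imwrite("pics/side7.png",cv2.resize(d["img"][180:310,190:330],None,fx=4,fy=4)[:,:,::-1])
s=sense();print(where(s))
for g in((20,30,.0175,-12),(20,37,.0175,-12)): 
    for a in goal(s,*g):print(a.round(3))
```

```text
(array([19.1, 11.5]), np.float64(16.1), array([-90. ,  -0. , 162.7]), array([-2.2, -1.2,  0.6]), 0.0004844879518257604, 8.15, array([ 28.8,  34.8,  -0.6, 108.8,   0.6,  36.4, -79.6]))
[ 0.492 -0.316  0.018]
[ 0.12  -0.054 -0.733]
[-0.011 -0.157  0.017]
[ 0.493 -0.309  0.018]
[ 0.179 -0.054 -1.007]
[-0.011 -0.157  0.017]
```

View pics/wrist7.png

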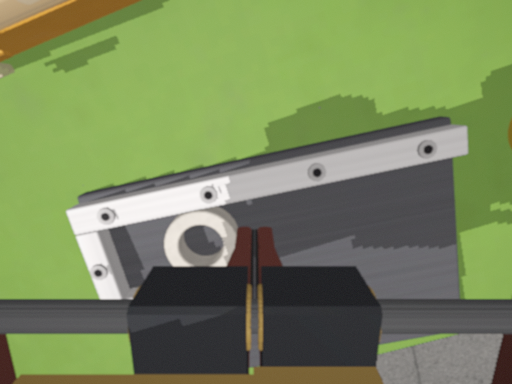

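View pics/side7.png

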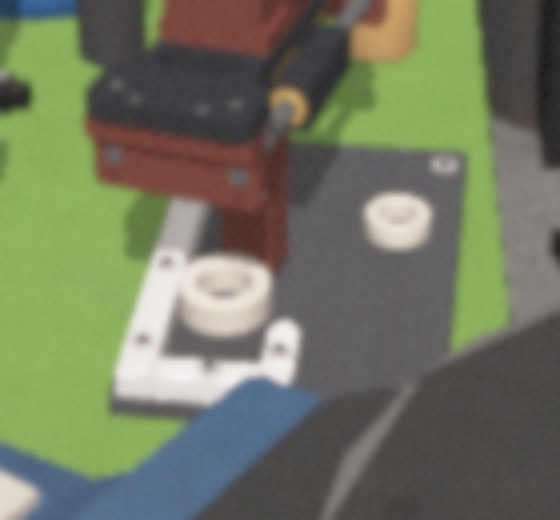

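Ring at (201,240) slides along the rail, with the finger on its −y flank. I'll measure where it is and how far is left.

```bash
cat > m.py <<'E'
from h import *;from bench import *
import sys
d=read_camera("side");im=d["img"]
pickle.dump(d,open("pics/side_now.pkl","wb"))
print(where(sense()))
# bore centre of ring via wrist
w=read_camera("wrist")
for n,uv,z in(("ring",eval(sys.argv[1]),.024),("railR",eval(sys.argv[2]),.022),("stop inner corner",eval(sys.argv[3]),.022)):
    print(n,pl(cast(w,uv,z)))
E
python3 m.py "(201,239)" "(467,151)" "(101,234)"
```

```text
(array([19.2, 11.5]), np.float64(16.1), array([-90. ,  -0. , 162.7]), array([-1.7, -1.2,  0.6]), 0.0003998029529596218, 8.2, array([ 28.8,  34.8,  -0.7, 108.8,   0.6,  36.4, -79.6]))
ring [[29.6 37.1]]
railR [[  46.2 -100. ]]
stop inner corner [[42.6 87.8]]
```

play_rows(
  deltas=[
    [0.02,0,-0.1,0,0,0,0],
    [0.04,0,-0.22,0,0,0,0],
    [0.07,0,-0.35,0,0,0,0],
    [0.1,-0.02,-0.48,0,0,0,0],
    [0.13,-0.02,-0.61,0,0,0,0],
    [0.16,-0.03,-0.74,0,0,0,0],
    [0.18,-0.03,-0.86,0,0,0,0],
    [0.2,-0.03,-0.95,0,0,0,0],
    [0.22,-0.03,-1.02,0,0,0,0],
    [0.22,-0.03,-1.04,0,0,0,0],
  ],
)

```text
clock: 9.08
eef_pos: [0.4923, -0.3069, 0.0169]
eef_rot: [-90.0, 0.0, 162.7]
ft_force: [-2.1, -1.2, -0.0]
grip_width: 0.001
```

Run:
```python
from h import *;from bench import *
w=read_camera("wrist");cv2.imwrite("pics/wrist8.png",w["img"][:,:,::-1])
d=read_camera("side");cv2.imwrite("pics/side8.png",cv2.resize(d["img"][210:310,190:330],None,fx=5,fy=5)[:,:,::-1])
s=sense();print(where(s))
```

```text
(array([19.9, 38.4]), np.float64(17.0), array([-90. ,   0. , 162.7]), array([ 0. , -0.3, -0.3]), 0.000389909395589165, 9.1833, array([ 26.3,  33.9,  -0.7, 110.5,   0.6,  35.6, -82. ]))
```

View pics/wrist8.png

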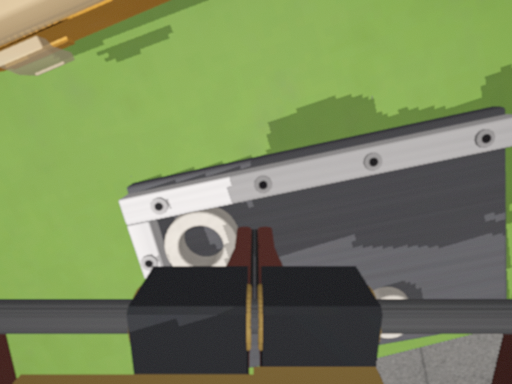

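View pics/side8.png

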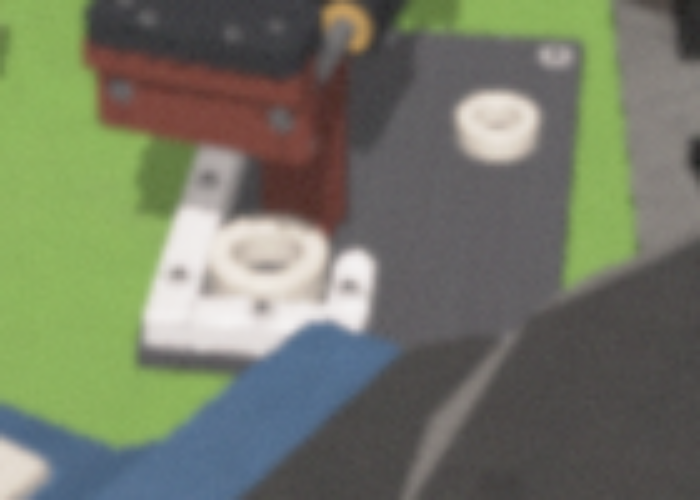

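Ring at (201,240) is in the pocket, about 5 mm short of the stop. Final gentle push.

play_rows(
  deltas=[
    [0.01,0,-0.03,0,0,0,0],
    [0.01,0,-0.07,0,0,0,0],
    [0.02,0,-0.11,0,0,0,0],
    [0.03,0,-0.15,0,0,0,0],
    [0.04,0,-0.19,0,0,0,0],
    [0.05,0,-0.23,0,0,0,0],
    [0.06,0,-0.26,0,0,0,0],
    [0.06,0,-0.28,0,0,0,0],
    [0.06,0,-0.28,0,0,0,0],
    [0.06,0,-0.28,0,0,0,0],
  ],
)

```text
clock: 10.02
eef_pos: [0.4925, -0.3022, 0.0172]
eef_rot: [-89.9, 0.1, 162.6]
ft_force: [-0.8, -4.9, 0.9]
grip_width: 0.0007
```

Run:
```python
from h import *;from bench import *
s=sense();print(where(s))
```

```text
(array([19.4, 43.4]), np.float64(17.2), array([-8.990e+01,  1.000e-01,  1.626e+02]), array([-0.8, -4.9,  0.9]), 0.0006658281969901281, 10.0167, array([ 25.7,  33.7,  -0.5, 110.9,   0.7,  35.3, -82.7]))
```

play_rows(
  deltas=[
    [0,0,-0.02,0,0,0,0],
    [0.01,0,-0.04,0,0,0,0],
    [0.01,0,-0.06,0,0,0,0],
    [0.02,0,-0.08,0,0,0,0],
    [0.02,0,-0.08,0,0,0,0],
    [0.02,0,-0.08,0,0,0,0],
    [0.02,0,-0.08,0,0,0,0],
    [0.02,0,-0.08,0,0,0,0],
    [0.02,0,-0.08,0,0,0,0],
    [0.02,0,-0.08,0,0,0,0],
  ],
)

```text
clock: 10.85
eef_pos: [0.4924, -0.302, 0.0175]
eef_rot: [-89.8, 0.1, 162.5]
ft_force: [-1.4, -9.2, 0.3]
grip_width: 0.0005
```

Run:
```python
from h import *;from bench import *
s=sense();print(where(s))
```

```text
(array([19.3, 43.6]), np.float64(17.5), array([-8.980e+01,  1.000e-01,  1.625e+02]), array([-1.4, -9.2,  0.3]), 0.0004763198765327556, 10.85, array([ 25.6,  33.6,  -0.4, 111. ,   0.8,  35.2, -82.9]))
```

TCP stopped while force rose from 4.9 to 9.2 N, so the ring is against the end stop. Retreat and lift.

play_rows(
  deltas=[
    [-0.02,0,0.1,0,0,0,0],
    [-0.06,0,0.3,0,0,0,0],
    [-0.12,0,0.6,0,0,0,0],
    [-0.2,0,1.0,0,0,0,0],
    [-0.25,-0.2,1.2,0,0,0,0],
    [-0.25,-1,1.25,0,0,0,0],
    [-0.25,-2,1.3,0,0,0,0],
    [-0.25,-3,1.5,0,0,0,0],
    [-0.25,-4,1.8,0,0,0,0],
    [-0.2,-4.5,2,0,0,0,0],
  ],
)

```text
clock: 11.68
eef_pos: [0.4838, -0.3492, 0.1328]
eef_rot: [-89.9, 0.2, 162.6]
ft_force: [0.5, 0.2, -0.1]
grip_width: 0.0004
```

play_rows(
  deltas=[
    [0.2,-0.5,0.3,0,0,0,0],
    [0.7,-1,1,0,0,0,0],
    [1.3,-1.5,2,0,0,0,0],
    [1.9,-2,3,0,0,0,0],
    [2.5,-2,4,0,0,0,0],
    [3,-2,5,0,0,0,0],
    [3.5,-2,6,0,0,0,0],
    [3.9,-2,6.8,0,0,0,0],
    [4,-2,7.3,0,0,0,0],
    [4,-2,7.5,0,0,0,0],
  ],
)

```text
clock: 12.52
eef_pos: [0.3289, -0.4984, 0.1789]
eef_rot: [-90.0, -0.1, 162.5]
ft_force: [0.3, -0.1, 0.4]
grip_width: 0.0005
```

Run:
```python
from h import *;from bench import *
print(where(sense()))
for n in("top","side","wrist"):
    d=read_camera(n);pickle.dump(d,open(f"pics/{n}9.pkl","wb"));cv2.imwrite(f"pics/{n}9.png",d["img"][:,:,::-1])
```

```text
(array([-125.8, -166.8]), np.float64(178.9), array([-9.000e+01, -1.000e-01,  1.625e+02]), array([ 0.3, -0.1,  0.4]), 0.0004734020999340793, 12.5167, array([ 47.8,  22.6,   3.6, 102.8,  -1.6,  54.7, -55.5]))
```

View pics/top9.png

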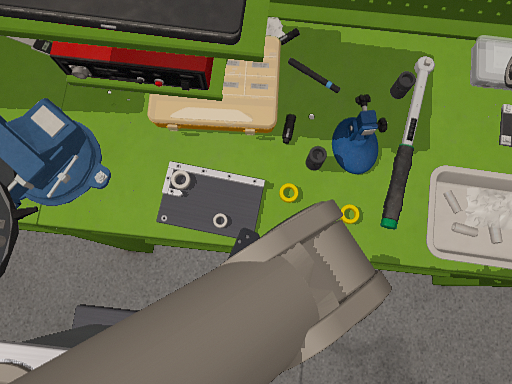

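View pics/wrist9.png

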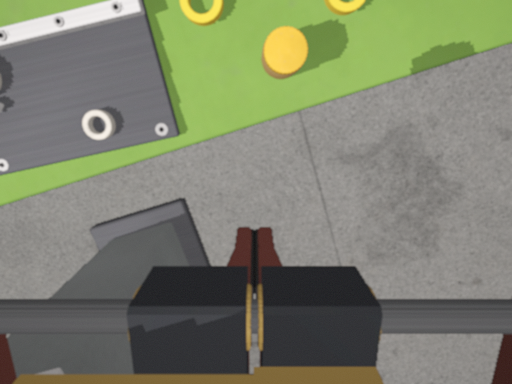

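The top view shows the ring in the pocket at (180,180), the smaller ring at (220,220), the sleeve at (316,157) and the jar hidden by the arm. The wrist view shows the jar standing at (286,50). Now I'll measure.

Run:
```python
from h import *
d=pickle.load(open("pics/top9.pkl","rb"));d0=pickle.load(open("pics/top0.pkl","rb"));w=pickle.load(open("pics/wrist9.pkl","rb"))
c=d["img"][155:205,155:215];cv2.imwrite("pics/crop9.png",cv2.resize(c,None,fx=10,fy=10,interpolation=cv2.INTER_CUBIC)[:,:,::-1])
for D in(d0,d):
    m=(D["img"].min(2)[208:232,208:232]>110).astype(np.uint8);q=max(cv2.findContours(m,0,1)[0],key=cv2.contourArea);u,v=cv2.fitEllipse(q)[0];print("small",pl(cast(D,(u+208,v+208),.02)))
    m=(D["img"].max(2)[145:172,303:330]<75).astype(np.uint8);q=max(cv2.findContours(m,0,1)[0],key=cv2.contourArea);print("sleeve blob px",cv2.minEnclosingCircle(q))
print("jar wrist",pl(cast(w,(285.5,49),.053)))
s=pickle.load(open("pics/side9.pkl","rb"));cv2.imwrite("pics/crops9.png",cv2.resize(s["img"][160:300,200:330],None,fx=4,fy=4,interpolation=cv2.INTER_CUBIC)[:,:,::-1])
```

```text
small [[-37.9 -27.7]]
sleeve blob px ((13.019083976745605, 13.202290534973145), 12.36213493347168)
small [[-37.9 -27.7]]
sleeve blob px ((13.5, 13.5), 12.349188804626465)
jar wrist [[ -16.4 -214.5]]
```

View pics/crop9.png

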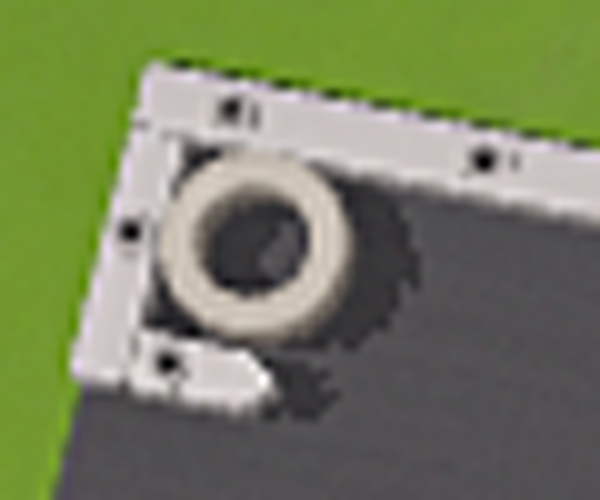

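View pics/crops9.png

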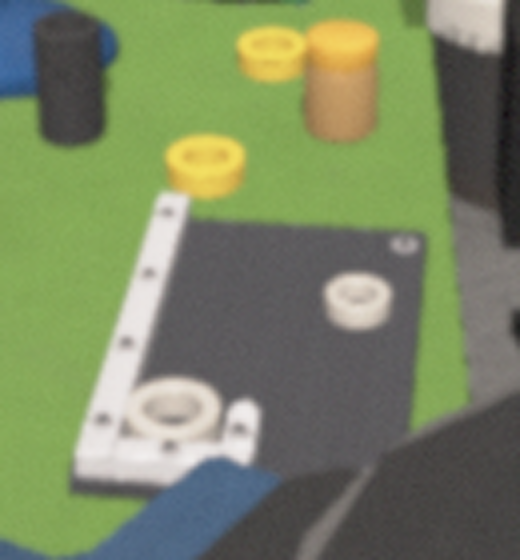

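Run:
```python
from h import *
d=pickle.load(open("pics/top9.pkl","rb"));print(pl(cast(d,(155+25.65-.5,155+24.4-.5),.024)))
a=pickle.load(open("pics/side0.pkl","rb"))["img"][160:205,270:300].astype(int);b=pickle.load(open("pics/side9.pkl","rb"))["img"][160:205,270:300].astype(int)
print("jar side diff",abs(a-b).mean())
from bench import *
close_job()
```

```text
[[27.8 68.6]]
jar side diff 3.1009876543209876
the job is handed in; nothing more can be done
```

The larger ring is in the corner pocket, against the rail and the end stop. I handed the job in at about 12.7 s of robot time; no verdict is reported.

**What I did:** I pushed the ring to the rail with slightly open fingertips at y ≈ 21 mm; a force of 5.6 N confirmed contact. I then lifted over it and slid it along the rail with closed fingertips until it met the end stop. There the force rose from 4.9 to 9.2 N with almost no further movement (0.2 mm). I then backed off and drew the arm clear.

**Last checks:**
- **Ring:** it measured (27.8, 68.6) mm in the plate's frame, against a target of (28, 69), and lay flat between rail and lip.
- **Smaller ring:** it measured unmoved at (−37.9, −27.7) mm both before and after.
- **Sleeve:** it looks the same in the top view before and after.
- **Jar:** the arm hid it in the last top view. The side view looks unchanged. A rough wrist-camera reading differed by about 5 mm from the first top-camera reading; I put that down to hand-picked pixels and different cameras, as the arm never went near it.

**Disagreements:** wrist- and top-camera positions on the plate differed by up to 2 mm at the points I relied on. Two rough corner picks were further out, by up to 6 mm.

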